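# Lay the green colour sample on the drying rack

### The arm

A 6-joint arm with a two-finger parallel gripper is mounted at the origin on the work surface. World frame = base frame: x ahead of the robot, y to its left, z up, the work surface at z = 0. Lengths are in m, angles in degrees, forces in N, time in s.
With the tool pointing down it reaches from about 0.3 to 0.75 m from the base axis. Payload 8.5 kg.
Tool frame: the origin (TCP) lies on the centre line of the jaws, within the pads' length; the fingertips stand 14 mm ahead of it and the grasp point (between the pads) lies 5 mm behind it; z points along the fingers, x is the direction in which the jaws open and shut, and the axes are right-handed (so a half turn about z gives the same grasp; the last joint's range is limited). The gripper opens to 85 mm and grips with 20 to 120 N. Pads are 22 mm wide; open, the fingers measure 114 mm over their backs; the gripper's body (76 mm by 85 mm) begins 54 mm behind the grasp point. The pads swing forward as they close: fully open they stand 13 mm farther back than shut.
Start: joints at [-77.309, 21.807, 74.336, -0, 83.858, -12.336], TCP at [0.233, -0.498, 0.245] pointing down, gripper open.
Joint ranges: [-178.18, 178.18], [-50.72, 133.34], [12.68, 142.11], [-81.47, 261.47], [9.98, 163.14], [-165.26, 165.26]. Speed limits (degrees/s): [136.94, 136.94, 180, 180, 180, 180].

### API

Orientations are given as a 3x3 rotation matrix whose columns are the frame's x, y, z axes.
In Python, from rig import * gives the robot as it stands.
- The arm moves only by the shell command python3 -m crank 'ROWS' [FORCE]. ROWS is JSON, one flat list of numbers, 7 for each row, row after row: the turn, a rotation vector about the world's x, y, z in rad, then the shift along the world's x, y, z in m, then the opening in per cent of the stroke, from 0 (shut) to 100 (fully open). A call has 1 to 20 rows; each row shifts and turns the commanded pose from where the row before left it; what a row does not reach is not made up. A row lasts 1/10 s, in which the tool goes at most 50 mm and 8.59 degrees, less where a joint would pass 70% of its speed; a pose out of reach is approached as far as the arm can. A call is refused whole if a number of a shift passes 0.05 or a number of a turn 0.15, either way. A call with a gripper value outside its range is refused whole. The fingers move at their own pace and stop on an object; FORCE is the grip in N (left out, the last holds). Time passes only in rows, so rows that do not move let the fingers close. It gives the time, the measured TCP pose, the force and the opening at its end, in the units of the state.
- observe(): the state, without advancing time (a new reading comes with each control period).
- get_image(name): name is "scene" or "top"; returns a dict with "frame" (480x640x3 uint8, red, green, blue), "fov_y" (degrees; the focal length in pixels is half the picture's height over the tangent of half this angle, whatever the lens; pixels are square), "cx", "cy" (the principal point, pixels), "world_to_cam" (4x4, takes a point from world to camera coordinates). Camera axes: x right, y up, looking along -z (the intrinsics and any distortion apply to the point x, -y, -z); pixel columns grow to the right and rows downward; lengths in m; the calibration is good to about 2 mm. A picture is of the moment at which its call begins. There is no depth.
- close_job(): hands the job in, once; it reports no verdict.
The state is a dict: "time_s": time; "q": joint angles; "qvel": joint speeds; "joint_efforts": joint torques, N m; "position": TCP position; "tool_rot": TCP orientation; "ft_force": force on the tool from outside, world axes, zero at the start; "wrist_torque": the same for the moment, N m; "grip_width": finger opening in m.
Only numpy, scipy, OpenCV 4.12 (cv2) and the standard library are available. Lean on these libraries where they do the work, as an engineer would, in place of code of your own. Each camera call takes 0.05 s, during which the arm holds its last target. There are 200 camera calls.

### The job

The green sample panel lies flat on the plywood riser, too thin to be picked up there: slide it towards the drying rack until about a third of its length sticks out over the riser's edge. Then pinch it by its overhanging end and lay it flat, crosswise and centred on the two bars of the drying rack. Leave the blue panel where it is, and do not let the green one fall.

Things in the scene. Friction and masses are not known exactly. Their poses are not given: they have to be found in the camera images.
- green_panel_mid (a point): Green sample panel: a loose flat aluminium plate painted in greens, 50 mm wide (its x), 170 mm long (its y), 3 mm thick, about 70 g. The point is its centre, half-way up; z is up. Its long axis lies roughly square to the riser's edge. Closed fingertips pressed lightly (5 to 15 N) on its middle drag it over the smooth riser. Under and beside an overhanging end there is free space.
- blue_panel_mid (a point): Blue sample panel, the same shape and size but painted in blues, lying beside the green one on the riser; the point is its centre. It stays there.
- riser: Plywood riser, fixed to the table: a low stand with a flat rimless top 240 mm (its x) by 230 mm (its y), 70 mm above the table. The origin is on the table under the middle of the top; z is up. The edge to slide over is the straight one on its -y side, 115 mm from the origin, facing the drying rack.
- rack: Drying rack, fixed: a black base 100 by 100 mm with two parallel aluminium bars, each 100 mm long (along its x) and 10 mm thick, centre lines at y = -35 and +35 mm, top edges 70 mm above the table. The origin is on the table under the middle; z is up. The panel goes across both bars, its long axis along the rack's y (either way round), its ends about 45 mm beyond the bars.
Things that resemble listed ones, but are neither listed nor needed, are in the scene too. Leave any red or yellow look-alike of the part that bears green_panel_mid alone.

How it is judged:
By the outcome, as a careful person would: the job done as asked, in the order asked, and still so for the second after the job is handed in, with the robot touching nothing.
It also fails if it takes over 46 s, if anything falls off the work surface, if the arm or the gripper's body presses on something with over 40 N, if the wrist force passes 120 N, or if a joint passes its speed limit or range.

## Working session

There is one attempt and no reset: what is moved stays moved. The work goes in short steps, Python scripts to look and compute and a shell command to move; the robot and the scene stay as the last step left them, time stands still between calls to the robot, and variables do not carry over. Pictures are saved under pics/ and viewed, about 8 in all and at most 12, crops included, and the job is handed in when it is done.

```bash
mkdir -p pics; ls
python3 - <<'E'
from rig import *
import cv2,numpy as np
for n in("top","scene"):
    d=get_image(n);cv2.imwrite(f"pics/{n}0.png",d["frame"][:,:,::-1])
    print(n,{k:(np.round(v,4).tolist() if hasattr(v,'shape') else v) for k,v in d.items() if k!="frame"})
s=observe();print(s)
E
```

```text
pics
top {'fov_y': 42.394647527961624, 'cx': 319.2390214473703, 'cy': 240.39448843362484, 'world_to_cam': [[-0.0041, -1.0, 0.0036, 0.0437], [0.9816, -0.0033, 0.191, -0.6464], [-0.191, 0.0043, 0.9816, -0.9765], [0.0, 0.0, 0.0, 1.0]]}
scene {'fov_y': 44.0370458854814, 'cx': 309.0565899553367, 'cy': 233.27533466765266, 'world_to_cam': [[-0.0082, 1.0, -0.0019, -0.0472], [-0.8514, -0.006, 0.5245, 0.4989], [0.5245, 0.0059, 0.8514, -1.6694], [0.0, 0.0, 0.0, 1.0]]}
{'time_s': 0.1, 'q': array([-7.73087305e+01,  2.18369192e+01,  7.43785664e+01,  9.36830692e-04,
        8.38574091e+01, -1.23358363e+01]), 'qvel': array([ 0.07482831, -0.11823745, -0.14580404,  0.00987252, -0.03164342,
        0.00735583]), 'joint_efforts': array([ 4.45012789e-03, -4.49225056e+01, -2.31655025e+01, -1.54852469e-04,
        3.69112080e-03, -2.92635343e-05]), 'position': array([ 0.23262376, -0.49812271,  0.24478634]), 'tool_rot': array([[ 4.23045219e-01, -9.06108533e-01, -2.63651067e-04],
       [-9.06107724e-01, -4.23045203e-01,  1.24474056e-03],
       [-1.23940637e-03, -2.87685275e-04, -9.99999191e-01]]), 'ft_force': array([-0.06848813, -0.64834454, -0.24655596]), 'wrist_torque': array([-0.0790123 , -0.01327472,  0.04259208]), 'grip_width': 0.08551872476607665}
```

View pics/top0.png

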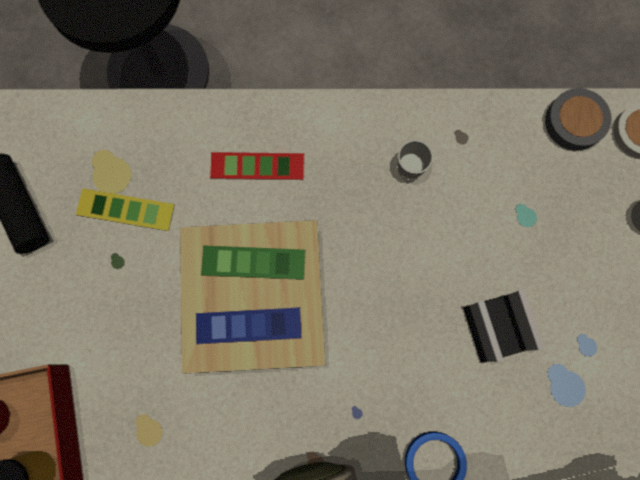

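View pics/scene0.png

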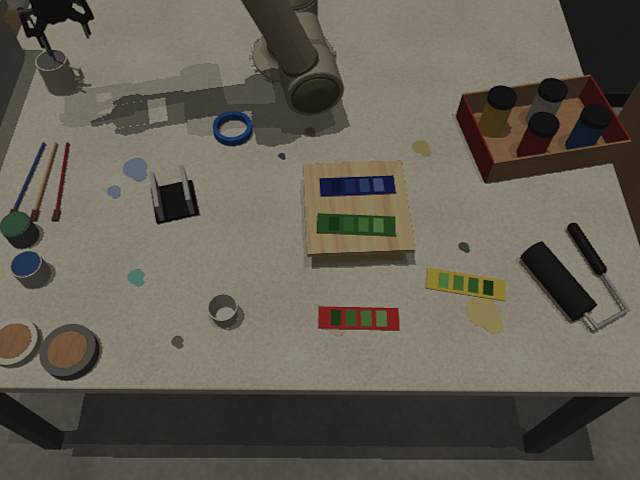

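Candidates in the top view: the panel on the plywood at (253,263) has a green body. The red one at (257,166) and the yellow one at (125,209) lie on the table and only carry green patches. The one on the riser is meant. I'll measure it in both views and confirm with a crop.

```bash
cat > h.py <<'E'
from rig import *
import cv2,numpy as np
def K(d):
    f=240/np.tan(np.radians(d["fov_y"]/2));return f,d["cx"],d["cy"]
def ray(d,uv,z):
    f,cx,cy=K(d);M=np.array(d["world_to_cam"]);R,t=M[:3,:3],M[:3,3]
    uv=np.atleast_2d(uv).astype(float)
    c=-R.T@t;v=np.c_[(uv[:,0]-cx)/f,-(uv[:,1]-cy)/f,-np.ones(len(uv))]@R
    return c+v*((z-c[2])/v[:,2])[:,None]
def proj(d,P):
    f,cx,cy=K(d);M=np.array(d["world_to_cam"]);p=np.atleast_2d(P)@M[:3,:3].T+M[:3,3]
    return np.c_[cx+f*p[:,0]/-p[:,2],cy-f*p[:,1]/-p[:,2]]
def blob(mask,roi):
    m=np.zeros_like(mask);x0,y0,x1,y1=roi;m[y0:y1,x0:x1]=mask[y0:y1,x0:x1]
    m=cv2.morphologyEx(m,cv2.MORPH_CLOSE,np.ones((5,5)))
    c=max(cv2.findContours(m,cv2.RETR_EXTERNAL,cv2.CHAIN_APPROX_NONE)[0],key=cv2.contourArea)
    return c[:,0,:]
def rect(d,c,z):
    P=ray(d,c,z)[:,:2]; r=cv2.minAreaRect((P*1000).astype(np.float32))
    b=cv2.boxPoints(r); e=b[1]-b[0],b[2]-b[1]; L=max(e,key=np.linalg.norm)
    a=np.degrees(np.arctan2(L[1],L[0]))%180
    return np.round(r[0],1),np.round(sorted(r[1]),1),round(a,2)
def masks(d):
    h=cv2.cvtColor(d["frame"],cv2.COLOR_RGB2HSV)
    return dict(green=cv2.inRange(h,(40,80,30),(85,255,255)),blue=cv2.inRange(h,(105,80,30),(130,255,255)),
      wood=cv2.inRange(h,(12,60,110),(30,255,255)),h=h)
E
python3 - <<'E'
from h import *
rois={"top":dict(green=(185,230,320,290),blue=(185,300,320,352)),"scene":dict(green=(300,205,415,245),blue=(300,165,415,205))}
big=[]
for n in rois:
    d=get_image(n);m=masks(d)
    for k,r in rois[n].items(): print(n,k,rect(d,blob(m[k],r),0.073))
    h=m["h"]
    r=(170,215,330,380) if n=="top" else (295,155,420,258)
    w=m["wood"]|m["green"]|m["blue"]
    c=blob(w,r); print(n,"riser",rect(d,c,0.07), cv2.boundingRect(c))
    if n=="top": print(h[[300,360,230],[190,250,310]], h[400,250]); a=cv2.resize(d["frame"][215:380,170:330],None,fx=2.4,fy=2.4); b=cv2.resize(d["frame"][280:375,450:550],None,fx=4,fy=4)
    else: e=cv2.resize(d["frame"][155:235,135:215],None,fx=4.9,fy=4.9)
H=400
o=np.hstack([cv2.resize(x,(int(x.shape[1]*300/x.shape[0]),300)) for x in(a,b)])
cv2.imwrite("pics/c1.png",o[:,:,::-1]);cv2.imwrite("pics/c2.png",e[:,:,::-1])
E
```

```text
top green (array([608.8, 151. ]), array([ 49.2, 168.7]), np.float32(87.66))
top blue (array([504.9, 156.4]), array([ 47.8, 166.8]), np.float32(92.99))
top riser (array([555.1, 153.9]), array([230.5, 240.5]), np.float32(2.9)) (180, 220, 145, 154)
[[ 24  97 152]
 [ 25  88 154]
 [ 23  88 156]] [ 21  40 154]
scene green (array([606.2, 153.7]), array([ 49.8, 168.8]), np.float32(87.48))
scene blue (array([502.6, 159.8]), array([ 49.2, 167.9]), np.float32(93.13))
scene riser (array([552.6, 156.5]), array([230.8, 240.2]), np.float32(2.99)) (303, 161, 113, 93)
```

View pics/c1.png

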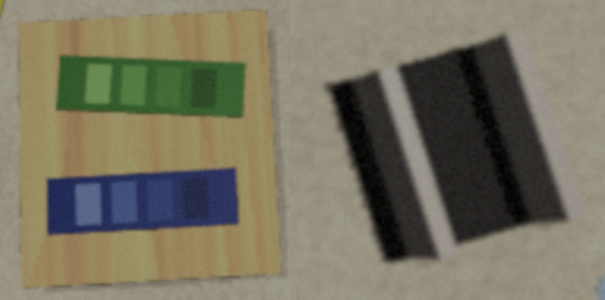

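View pics/c2.png

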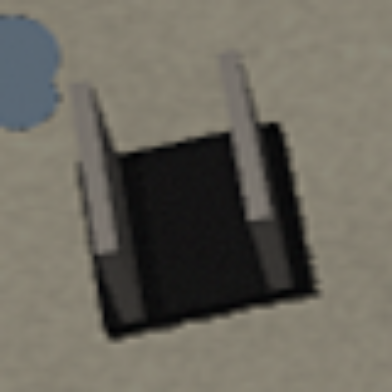

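The crop confirms the green panel on the riser, lying beside the blue one. The rack's bars run along (482,301)-(499,361) and (520,291)-(535,349) in the top view. Next I'll locate the rack more precisely.

Run:
```python
from h import *
for n,(x0,y0,x1,y1) in dict(top=(455,285,545,368),scene=(140,158,205,228)).items():
    d=get_image(n);h=cv2.cvtColor(d["frame"],cv2.COLOR_RGB2HSV)
    m=np.zeros((480,640),np.uint8)
    m[y0:y1,x0:x1]=cv2.inRange(h,(0,0,100),(180,22,255))[y0:y1,x0:x1]
    k,l,st,ce=cv2.connectedComponentsWithStats(m)
    print(n, h[330,490] if n=="top" else h[185,185], h[310,600])
    C=[]
    for i in range(1,k):
        if st[i,4]>40:
            c=np.argwhere(l==i)[:,::-1].copy(); print(st[i], rect(d,c,0.07)); C.append(rect(d,c,.07)[0])
    if len(C)==2: print("mid",(C[0]+C[1])/2, "sep",np.linalg.norm(C[0]-C[1]))
    m=np.zeros((480,640),np.uint8)
    m[y0:y1,x0:x1]=cv2.inRange(h,(0,0,0),(180,255,75))[y0:y1,x0:x1]
    # hand-read bars
hand=dict(top=[(482,301.5),(499,361),(520,291.4),(535,349)],scene=[(135+82/4.9,155+85/4.9),(135+107/4.9,155+252/4.9),(135+230/4.9,155+52/4.9),(135+261/4.9,155+218/4.9)])
for n in hand:
    d=get_image(n);P=ray(d,hand[n],.07);print(n,"hand",P[:,:2].round(4).tolist(),P.mean(0).round(4),np.degrees(np.arctan2(*(P[0]-P[1]+P[2]-P[3])[[1,0]])))
```

```text
top [ 21  22 154] [ 23  39 152]
[478 301  18  38 201] (array([ 513.4, -230.1]), array([11. , 61.2]), np.float32(15.04))
scene [ 16  23 121] [ 23  37 138]
top hand [[0.5424, -0.2245], [0.4467, -0.2467], [0.5587, -0.2879], [0.4655, -0.3059]] [ 0.5033 -0.2662  0.07  ] 12.01613676891071
scene hand [[0.4665, -0.3112], [0.5612, -0.2859], [0.4465, -0.244], [0.542, -0.2183]] [ 0.504  -0.2649  0.07  ] -164.98879882904512
```

Run:
```python
from h import *
for n,(x0,y0,x1,y1) in dict(top=(455,285,545,368),scene=(140,158,205,228)).items():
    d=get_image(n);h=cv2.cvtColor(cv2.GaussianBlur(d["frame"],(3,3),0),cv2.COLOR_RGB2HSV)
    for s in (26,29):
      m=np.zeros((480,640),np.uint8)
      m[y0:y1,x0:x1]=cv2.inRange(h,(0,0,95),(180,s,255))[y0:y1,x0:x1]
      k,l,st,ce=cv2.connectedComponentsWithStats(m)
      for i in range(1,k):
        if st[i,4]>60:
            c=np.argwhere(l==i)[:,::-1].copy(); print(n,s,st[i], rect(d,c,0.07))
```

```text
top 26 [519 290  23  59 275] (array([ 514.1, -301.2]), array([ 8.8, 96.6]), np.float32(15.33))
top 26 [478 301  25  60 409] (array([ 495.9, -234.8]), array([10.9, 97.4]), np.float32(15.56))
top 29 [518 290  25  60 365] (array([ 514., -302.]), array([10.3, 99. ]), np.float32(15.62))
top 29 [478 301  25  60 425] (array([ 496. , -234.9]), array([11.2, 99.1]), np.float32(15.24))
scene 26 [180 166  10  34 121] (array([ 493.9, -232.6]), array([ 8.6, 96.3]), np.float32(15.15))
scene 26 [150 172   9  34 123] (array([ 511.6, -301.2]), array([ 9.3, 96.3]), np.float32(15.64))
scene 29 [180 165  10  35 136] (array([ 492.8, -233.1]), array([ 9.5, 98.6]), np.float32(14.98))
scene 29 [149 172  10  34 140] (array([ 511.6, -301.3]), array([10. , 96.3]), np.float32(15.41))
```

Measurements, taking the mean of both views:

| Item | Position (mm) | Angle |
|---|---|---|
| Green panel centre | (607, 152) | long axis 87.6° |
| Riser centre | (554, 155) | 3° |
| Rack centre | (504, -267.5) | bars 15.4° |

The slide is about 81 mm along -y. First I move above the panel with the jaws closing and aligned across its width.

```bash
python3 -m crank '[0,0,0.0546,0.0187,0.0325,-0.005,0, 0,0,0.0546,0.0187,0.0325,-0.005,0, 0,0,0.0546,0.0187,0.0325,-0.005,0, 0,0,0.0546,0.0187,0.0325,-0.005,0, 0,0,0.0546,0.0187,0.0325,-0.005,0, 0,0,0.0546,0.0187,0.0325,-0.005,0, 0,0,0.0546,0.0187,0.0325,-0.005,0, 0,0,0.0546,0.0187,0.0325,-0.005,0, 0,0,0.0546,0.0187,0.0325,-0.005,0, 0,0,0.0546,0.0187,0.0325,-0.005,0, 0,0,0.0546,0.0187,0.0325,-0.005,0, 0,0,0.0546,0.0187,0.0325,-0.005,0, 0,0,0.0546,0.0187,0.0325,-0.005,0, 0,0,0.0546,0.0187,0.0325,-0.005,0, 0,0,0.0546,0.0187,0.0325,-0.005,0, 0,0,0.0546,0.0187,0.0325,-0.005,0, 0,0,0.0546,0.0187,0.0325,-0.005,0, 0,0,0.0546,0.0187,0.0325,-0.005,0, 0,0,0.0546,0.0187,0.0325,-0.005,0, 0,0,0.0546,0.0187,0.0325,-0.005,0]' 60
```

```text
time_s: 2.5
position: [0.6073, 0.1532, 0.1451]
tool_rot: [[0.999, -0.04, 0.0], [-0.04, -0.999, -0.0], [0.0, 0.0, -1.0]]
ft_force: [-0.4, -1.3, 0.0]
grip_width: 0.0001
```

```bash
python3 -m crank '[0,0,0,0,0,-0.015,0, 0,0,0,0,0,-0.015,0, 0,0,0,0,0,-0.015,0, 0,0,0,0,0,-0.005,0, 0,0,0,0,0,-0.003,0, 0,0,0,0,0,-0.002,0, 0,0,0,0,0,-0.001,0, 0,0,0,0,0,0,0]'
```

```text
time_s: 3.3
position: [0.6068, 0.1516, 0.0897]
tool_rot: [[0.999, -0.042, 0.001], [-0.042, -0.999, 0.0], [0.001, -0.0, -1.0]]
ft_force: [-0.4, 0.2, 0.5]
grip_width: 0.0002
```

```bash
python3 -m crank '[0,0,0,0,0,-0.001,0, 0,0,0,0,0,-0.001,0, 0,0,0,0,0,0,0]'; python3 -m crank '[0,0,0,0,0,-0.0005,0, 0,0,0,0,0,0,0]'
```

```text
time_s: 3.6
position: [0.6066, 0.1517, 0.0873]
tool_rot: [[0.999, -0.042, -0.0], [-0.042, -0.999, -0.0], [-0.0, 0.0, -1.0]]
ft_force: [-0.3, -0.1, 0.1]
grip_width: 0.0001
time_s: 3.8
position: [0.6067, 0.1517, 0.0871]
tool_rot: [[0.999, -0.042, 0.0], [-0.042, -0.999, -0.0], [0.0, -0.0, -1.0]]
ft_force: [-1.2, 0.1, 2.4]
grip_width: 0.0001
```

```bash
python3 -m crank '[0,0,0,0,0,-0.0003,0, 0,0,0,0,0,0,0]'
```

```text
time_s: 4.0
position: [0.6067, 0.1517, 0.0871]
tool_rot: [[0.999, -0.042, 0.0], [-0.042, -0.999, -0.0], [0.0, 0.0, -1.0]]
ft_force: [-2.0, -0.7, 5.0]
grip_width: 0.0001
```

```bash
python3 -m crank '[0,0,0,0,0,-0.0005,0, 0,0,0,0,0,0,0, 0,0,0,0,-0.002,0,0, 0,0,0,0,-0.004,0,0, 0,0,0,0,-0.004,0,0, 0,0,0,0,-0.005,0,0, 0,0,0,0,-0.005,0,0]'
python3 - <<'E'
from h import *
d=get_image("scene");print(rect(d,blob(masks(d)["green"],(250,195,415,250)),0.073))
E
```

```text
time_s: 4.7
position: [0.6073, 0.1323, 0.0871]
tool_rot: [[0.999, -0.042, 0.003], [-0.042, -0.999, 0.002], [0.003, -0.002, -1.0]]
ft_force: [0.2, 3.8, 5.8]
grip_width: -0.0
(array([607.4, 134.6]), array([ 50.1, 168.3]), np.float32(87.76))
```

The panel follows the finger: 19.1 mm against 19.4 mm. I'll continue the slide.

```bash
python3 -m crank '[0,0,0,0,-0.003,-0.0003,0, 0,0,0,0,-0.005,0,0, 0,0,0,0,-0.005,0,0, 0,0,0,0,-0.005,0,0, 0,0,0,0,-0.005,0,0, 0,0,0,0,-0.005,0,0, 0,0,0,0,-0.005,0,0, 0,0,0,0,-0.005,0,0, 0,0,0,0,-0.005,0,0, 0,0,0,0,-0.005,0,0, 0,0,0,0,-0.004,0,0, 0,0,0,0,0,0,0]'
python3 - <<'E'
from h import *
d=get_image("scene");print(rect(d,blob(masks(d)["green"],(230,190,415,250)),0.073))
cv2.imwrite("pics/s3.png",cv2.resize(d["frame"][150:265,240:430],None,fx=4,fy=4)[:,:,::-1])
E
```

```text
time_s: 5.95
position: [0.6076, 0.0799, 0.0871]
tool_rot: [[0.999, -0.042, 0.003], [-0.042, -0.999, 0.001], [0.003, -0.001, -1.0]]
ft_force: [0.1, 1.0, 8.7]
grip_width: 0.0
(array([607.5,  81.3]), array([ 50.2, 167.4]), np.float32(88.03))
```

View pics/s3.png

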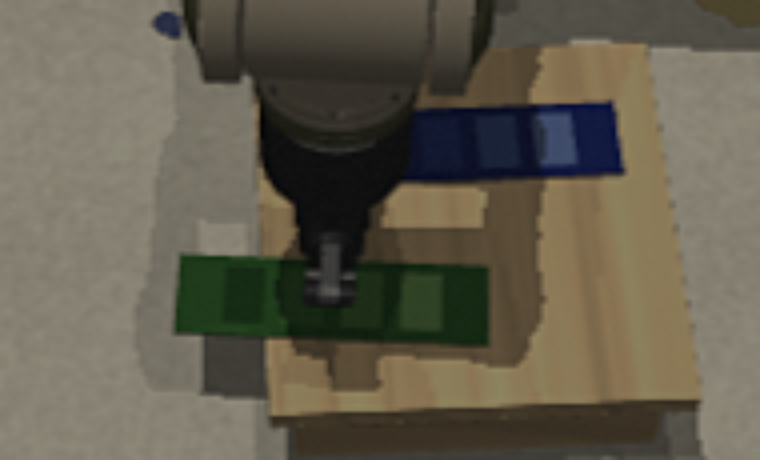

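The panel overhangs by about 48 mm and has stayed straight. I'll slide 9 mm more, then lift and look.

```bash
python3 -m crank '[0,0,0,0,-0.005,0,0, 0,0,0,0,-0.004,0,0, 0,0,0,0,0,0,0, 0,0,0,0,0,0.003,0, 0,0,0,0,0,0.02,20, 0,0,0,0,-0.01,0.03,60, 0,0,0,0,-0.025,0.02,100, 0,0,0,0,-0.03,0,100, 0,0,0,0,0,0,100, 0,0,0,0,0,0,100]'
python3 - <<'E'
from h import *
for n,g,b in (("scene",(230,190,415,250),(280,160,415,205)),("top",(200,225,370,290),(185,300,340,352))):
    d=get_image(n);m=masks(d)
    for k,r in(("green",g),("blue",b)):print(n,k,rect(d,blob(m[k],r),0.073))
    cv2.imwrite(f"pics/{n}4.png",d["frame"][:,:,::-1])
print(observe()["position"])
E
```

```text
time_s: 7.0
position: [0.6064, 0.0054, 0.1583]
tool_rot: [[0.999, -0.043, -0.001], [-0.043, -0.999, 0.0], [-0.001, -0.0, -1.0]]
ft_force: [-0.2, 0.1, 0.1]
grip_width: 0.0849
scene green (array([607.4,  72.5]), array([ 50.4, 167.8]), np.float32(87.72))
scene blue (array([502.6, 159.6]), array([ 49.2, 168.3]), np.float32(93.13))
top green (array([612. , 124.2]), array([49.2, 60.8]), np.float32(87.44))
top blue (array([504.2, 171.1]), array([ 47.8, 137.5]), np.float32(93.09))
[0.60642437 0.00635121 0.15825918]
```

View pics/top4.png

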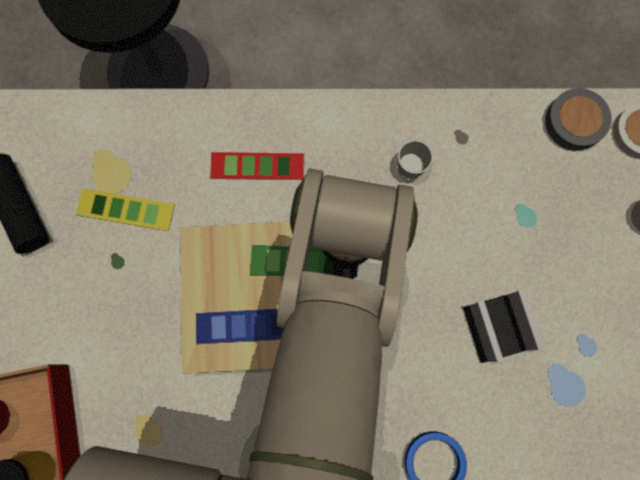

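The overhang is about 57 mm and the blue panel hasn't moved. The jaws straddle the overhang, so I descend and grip.

```bash
python3 -m crank '[0,0,0,0,0,-0.02,100, 0,0,0,0,0,-0.02,100, 0,0,0,0,0,-0.02,100, 0,0,0,0,0,-0.02,100, 0,0,0,0,0,-0.015,100, 0,0,0,0,0,0,100, 0,0,0,0,0,0,70, 0,0,0,0,0,0,62]' 30;  python3 -m crank '[0,0,0,0,0,0,55, 0,0,0,0,0,0,50, 0,0,0,0,0,0,45, 0,0,0,0,0,0,45, 0,0,0,0,0,0,45,0,0,0,0,0,0,45]' 60
python3 - <<'E'
from h import *
d=get_image("scene");m=masks(d)
print(rect(d,blob(m["green"],(230,190,415,250)),0.073))
cv2.imwrite("pics/s5.png",cv2.resize(d["frame"][150:265,240:430],None,fx=4,fy=4)[:,:,::-1])
E
```

```text
time_s: 7.9
position: [0.6071, 0.006, 0.0647]
tool_rot: [[0.999, -0.041, 0.002], [-0.041, -0.999, -0.0], [0.002, 0.0, -1.0]]
ft_force: [0.0, -1.1, 0.3]
grip_width: 0.059
time_s: 8.5
position: [0.607, 0.0058, 0.064]
tool_rot: [[0.999, -0.042, 0.001], [-0.042, -0.999, 0.0], [0.001, -0.0, -1.0]]
ft_force: [1.8, 1.8, 4.9]
grip_width: 0.0479
(array([607.1,  87.5]), array([ 51.4, 138.2]), np.float32(88.72))
```

View pics/s5.png

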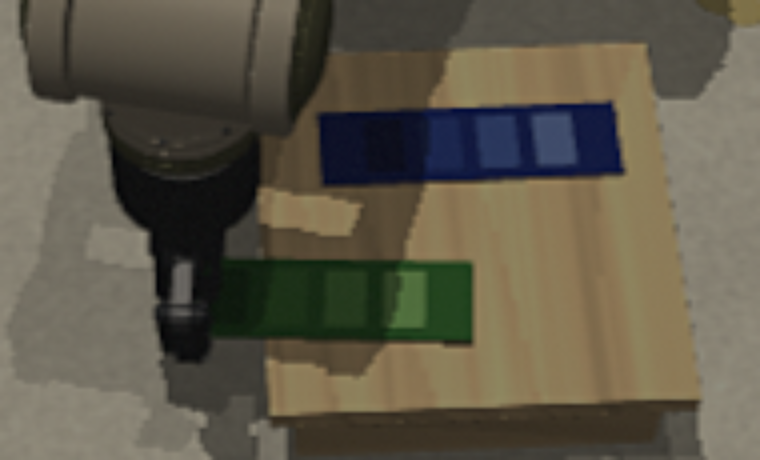

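```bash
python3 -m crank '[0,0,0,0,0,0.001,30, 0,0,0,0,0,0.001,30, 0,0,0,0,0,0.004,30, 0,0,0,0,0,0.008,30, 0,0,0,0,0,0.01,30,0,0,0,0,0,0.01,30, 0,0,0,0,0,0.006,30, 0,0,0,0,0,0,30]' 80
python3 - <<'E'
from h import *
d=get_image("scene");m=masks(d)
print(rect(d,blob(m["green"],(230,180,415,250)),0.113), observe()["wrist_torque"])
cv2.imwrite("pics/s6.png",cv2.resize(d["frame"][150:265,240:430],None,fx=4,fy=4)[:,:,::-1])
E
```

```text
time_s: 9.35
position: [0.6071, 0.0056, 0.105]
tool_rot: [[0.999, -0.042, 0.002], [-0.042, -0.999, -0.0], [0.002, 0.0, -1.0]]
ft_force: [-0.4, -0.5, -1.5]
grip_width: 0.0473
(array([609.3,  86.7]), array([ 50.2, 138.2]), np.float32(87.69)) [-0.11359903 -0.0327235   0.0547063 ]
```

View pics/s6.png

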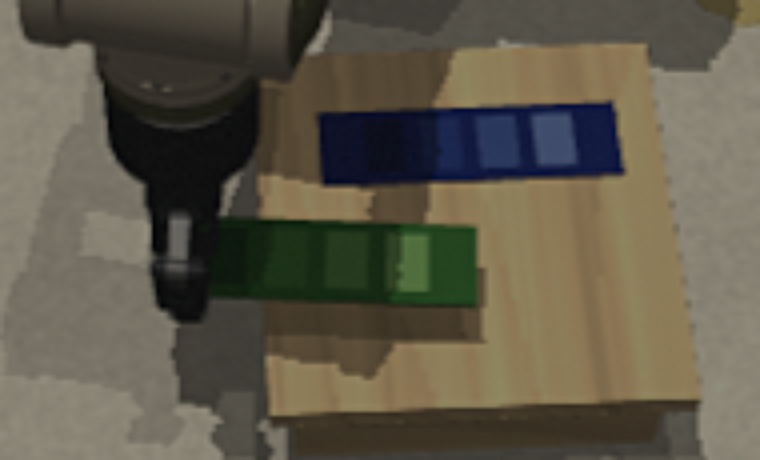

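The panel is lifted level and the tilt is small. The panel centre is 65.4 mm from the TCP along its axis, so I now carry it to TCP target (521.2, -330.6) with a +17.7° turn.

```bash
python3 -m crank '[0,0,0,0,-0.006,0.007,30, 0,0,0,0,-0.012,0.007,30, 0,0,0,0,-0.018,0.007,30, 0,0,0,-0.0057,-0.0185,0,30, 0,0,0,-0.0057,-0.0185,0,30, 0,0,0.0238,-0.0057,-0.0185,0,30, 0,0,0.0238,-0.0057,-0.0185,0,30, 0,0,0.0238,-0.0057,-0.0185,0,30, 0,0,0.0238,-0.0057,-0.0185,0,30, 0,0,0.0238,-0.0057,-0.0185,0,30, 0,0,0.0238,-0.0057,-0.0185,0,30, 0,0,0.0238,-0.0057,-0.0185,0,30, 0,0,0.0238,-0.0057,-0.0185,0,30, 0,0,0.0238,-0.0057,-0.0185,0,30, 0,0,0.0238,-0.0057,-0.0185,0,30, 0,0,0.0238,-0.0057,-0.0185,0,30, 0,0,0.0238,-0.0057,-0.0185,0,30, 0,0,0.0238,-0.0057,-0.0185,0,30, 0,0,0,-0.0004,-0.013,0,30, 0,0,0,0,-0.0098,0,30]';python3 -m crank '[0,0,0,0,0,0,30,0,0,0,0,0,0,30]'
python3 - <<'E'
from h import *
s=observe();print(s["position"],np.degrees(np.arctan2(s["tool_rot"][1,0],s["tool_rot"][0,0])))
for n in("scene","top"):
    d=get_image(n);m=masks(d)
    x0,y0,x1,y1=(110,120,260,240) if n=="scene" else (400,240,600,400)
    c=blob(m["green"],(x0,y0,x1,y1)); print(n,rect(d,c,.134),rect(d,c,.130))
    cv2.imwrite(f"pics/{n}7.png",cv2.resize(d["frame"][y0:y1,x0:x1],None,fx=4 if n=="top" else 5,fy=4 if n=="top" else 5)[:600,:800,::-1])
E
```

```text
time_s: 11.4
position: [0.5203, -0.3325, 0.125]
tool_rot: [[0.965, 0.262, 0.0], [0.262, -0.965, -0.0], [0.0, 0.0, -1.0]]
ft_force: [-0.2, 0.1, -0.8]
grip_width: 0.0473
time_s: 11.6
position: [0.5208, -0.3304, 0.1246]
tool_rot: [[0.964, 0.264, -0.0], [0.264, -0.964, 0.0], [-0.0, -0.0, -1.0]]
ft_force: [0.4, 0.2, -1.0]
grip_width: 0.0467
[ 0.52083438 -0.33035804  0.12464841] 15.312978679892524
scene (array([ 499.3, -250.7]), array([ 50.8, 137.9]), np.float32(105.66)) (array([ 496.2, -252. ]), array([ 51. , 138.4]), np.float32(105.66))
top (array([ 499.8, -257.3]), array([ 51.8, 151.4]), np.float32(105.05)) (array([ 500. , -258.5]), array([ 52., 152.]), np.float32(105.05))
```

View pics/scene7.png

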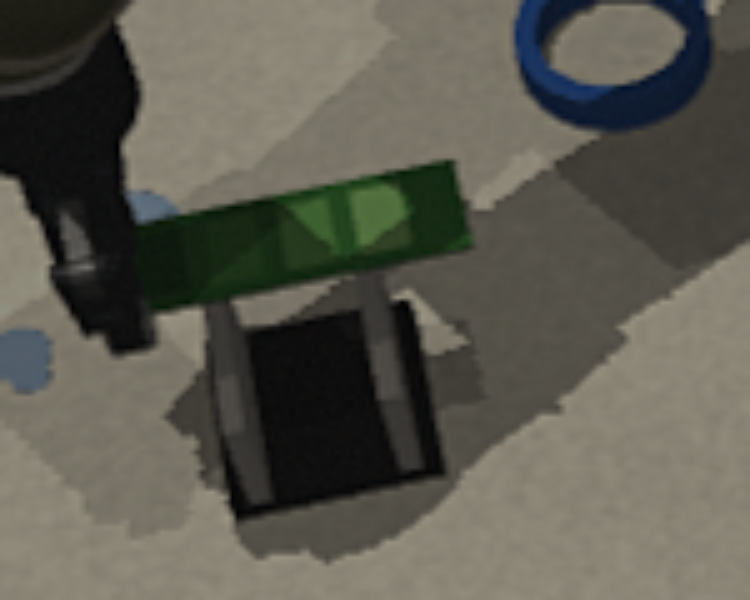

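The trailing end triangulates consistently at z≈0.133, so the panel is level, and its centre projects to about (503, -266.2). I add a small correction and descend onto the bars.

```bash
python3 -m crank '[0,0,0,0.0007,-0.001,-0.008,30, 0,0,0,0,0,-0.012,30, 0,0,0,0,0,-0.012,30, 0,0,0,0,0,-0.012,30, 0,0,0,0,0,-0.008,30, 0,0,0,0,0,-0.004,30, 0,0,0,0,0,0,30, 0,0,0,0,0,0,30]'; python3 -m crank '[0,0,0,0,0,-0.0015,30, 0,0,0,0,0,0,30]'; python3 -m crank '[0,0,0,0,0,-0.0015,30, 0,0,0,0,0,0,30]'
```

```text
time_s: 12.5
position: [0.5216, -0.3318, 0.069]
tool_rot: [[0.964, 0.264, 0.0], [0.264, -0.964, -0.0], [0.0, 0.001, -1.0]]
ft_force: [-0.1, -0.5, -1.7]
grip_width: 0.0474
time_s: 12.7
position: [0.5215, -0.3317, 0.0674]
tool_rot: [[0.964, 0.264, 0.0], [0.264, -0.964, -0.0], [0.0, 0.0, -1.0]]
ft_force: [0.7, -0.5, -1.1]
grip_width: 0.047
time_s: 12.9
position: [0.5215, -0.3316, 0.0657]
tool_rot: [[0.964, 0.264, 0.0], [0.264, -0.964, 0.0], [0.0, 0.0, -1.0]]
ft_force: [0.7, 0.6, 0.1]
grip_width: 0.0473
```

```bash
python3 -m crank '[0,0,0,0,0,-0.001,30, 0,0,0,0,0,0,30]'; python3 -m crank '[0,0,0,0,0,-0.0007,30, 0,0,0,0,0,0,30]'
python3 - <<'E'
from h import *
for n in("scene","top"):
    d=get_image(n);m=masks(d)
    x0,y0,x1,y1=(110,120,260,240) if n=="scene" else (400,240,600,400)
    c=blob(m["green"],(x0,y0,x1,y1)); r=rect(d,c,.073); a=np.radians(105.4); P=ray(d,c,.073)[:,:2]*1000
    e=r[0]+(max(r[1])/2-85)*np.array([np.cos(a),np.sin(a)]); print(n,r,"centre est",e)
    cv2.imwrite(f"pics/{n}8.png",cv2.resize(d["frame"][y0:y1,x0:x1],None,fx=4 if n=="top" else 5,fy=4 if n=="top" else 5)[:600,:800,::-1])
E
```

```text
time_s: 13.1
position: [0.5215, -0.3317, 0.0651]
tool_rot: [[0.964, 0.264, 0.0], [0.264, -0.964, -0.0], [0.0, 0.0, -1.0]]
ft_force: [-0.1, -0.2, 4.2]
grip_width: 0.0471
time_s: 13.3
position: [0.5215, -0.3317, 0.0646]
tool_rot: [[0.964, 0.264, 0.0], [0.264, -0.964, -0.0], [0.0, 0.0, -1.0]]
ft_force: [-1.5, 1.2, 4.9]
grip_width: 0.0468
scene (array([ 497.7, -254.1]), array([ 52. , 140.5]), np.float32(107.37)) centre est [ 501.61695273 -268.32040721]
top (array([ 500.8, -260.2]), array([ 51.8, 149.4]), np.float32(105.58)) centre est [ 503.53522801 -270.13018266]
```

View pics/scene8.png

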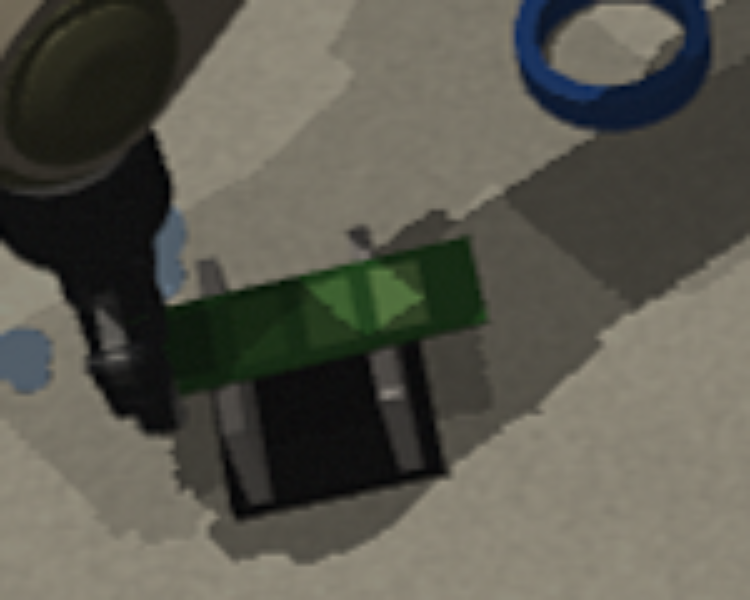

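The panel is on both bars with about 5 N of contact, and the centre estimate is within about 2 mm. I release and retract.

```bash
python3 -m crank '[0,0,0,0,0,0,50, 0,0,0,0,0,0,57, 0,0,0,0,0,0,62, 0,0,0,0,0,0,70, 0,0,0,0,0,0,85, 0,0,0,0,0,0,100, 0,0,0,0,0,0,100, 0,0,0,0,0,0.01,100, 0,0,0,0,0,0.02,100, 0,0,0,0,0,0.03,100, 0,0,0,0,0,0.03,100, 0,0,0,0,-0.02,0.03,100, 0,0,0,0,-0.03,0.02,100, 0,0,0,-0.02,-0.03,0,100, 0,0,0,-0.03,-0.03,0,100, 0,0,0,-0.03,-0.03,0,100, 0,0,0,-0.03,-0.02,0,100, 0,0,0,-0.03,0,0,100, 0,0,0,-0.02,0,0,100, 0,0,0,0,0,0,100]'
python3 - <<'E'
from h import *
ims=[]
for n in("scene","top"):
    d=get_image(n);m=masks(d)
    x0,y0,x1,y1=(110,120,260,240) if n=="scene" else (430,260,580,380)
    c=blob(m["green"],(x0,y0,x1,y1)); print(n,rect(d,c,.073))
    print(rect(d,blob(m["blue"],(280,160,415,205) if n=="scene" else (185,300,340,352)),.073))
    ims.append(cv2.resize(d["frame"][y0:y1,x0:x1],(400,320)))
cv2.imwrite("pics/f9.png",np.hstack(ims)[:,:,::-1])
E
```

```text
time_s: 15.4
position: [0.3594, -0.492, 0.2051]
tool_rot: [[0.965, 0.262, -0.0], [0.262, -0.965, -0.001], [-0.0, 0.001, -1.0]]
ft_force: [-0.0, -0.3, 0.5]
grip_width: 0.0853
scene (array([ 502.3, -267.4]), array([ 51.3, 168.6]), np.float32(105.76))
(array([502.6, 159.8]), array([ 49.2, 167.9]), np.float32(93.13))
top (array([ 503.8, -268.1]), array([ 53. , 170.1]), np.float32(105.96))
(array([504.9, 156.4]), array([ 47.8, 166.8]), np.float32(93.0))
```

View pics/f9.png

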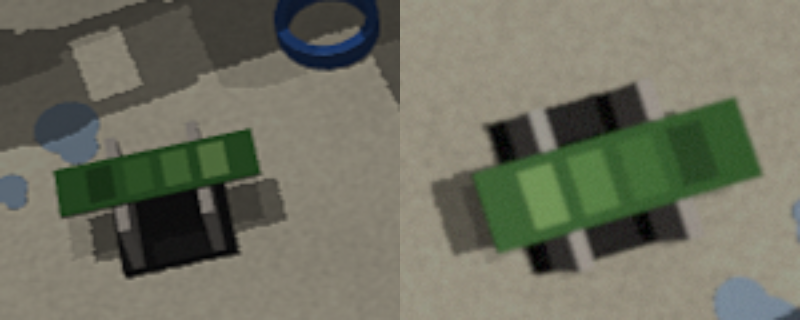

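The panel lies flat, crosswise and centred: (503, -267.8) at 105.8°, against a target of (503.8, -267.6) at 105.4°. The blue panel hasn't moved and the gripper is clear.

```bash
python3 -c "
from rig import *
close_job()"
```

```text
the job is handed in; nothing more can be done
```

The green panel now lies flat across both bars of the drying rack, and the job was handed in at about 15.5 s of the 46 s allowed. I slid it about 81 mm until some 57 mm overhung the riser's edge. Then I pinched the overhanging end across its width from above, lifted it level, turned it about 18°, set it down and backed the gripper away.

**Last checks:**
- **Position:** the two views put the panel's centre within about 1 mm of the rack's centre and its direction about 0.4° off. That is inside the roughly 2 mm calibration error; the views differed from each other by 1 to 3 mm throughout.
- **Other panels:** the blue panel's measured position is unchanged. The red and yellow look-alikes were not touched.
- **Forces:** wrist force read under 10 N at the end of every move. It is not reported during a move.
- **Unexplained reading:** the gripper showed about 47 mm while holding the 50 mm panel. The grip held and the panel did not slip noticeably.

No check failed.

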